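# Order at the deli counter by pointing

## Robot

A 6-joint arm with a two-finger parallel gripper is mounted at the origin on the work surface. World frame = base frame: x ahead of the robot, y to its left, z up, the work surface at z = 0. Lengths are in m, angles in degrees, forces in N, time in s.
With the tool pointing down it reaches from about 0.325 to 0.775 m from the base axis. Payload 5.5 kg.
Tool frame: the origin (TCP) lies between the finger pads, 19 mm behind the fingertips; this is the grasp point; z points along the fingers, y is the line along which they close (so a half turn about z gives the same grasp; the last joint's range is limited). The gripper opens to 88 mm and grips with 3 to 60 N. Pads are 20 mm wide; open, the fingers measure 115 mm over their backs; the gripper's body (75 mm by 178 mm) begins 61 mm behind the grasp point.
Start: joints at [72.153, 5.22, 70.514, -0, 104.267, -3.249], TCP at [0.151, 0.581, 0.241] pointing down, gripper open.
Joint ranges: [-164.24, 164.24], [-49.07, 125.15], [9.68, 141.18], [-86.29, 266.29], [3.28, 154.24], [-151.56, 151.56]. Speed limits (degrees/s): [147.25, 147.25, 172.46, 180, 180, 180].

## Interface

Orientations are given as [roll, pitch, yaw] about the fixed x, y, z axes, in that order (R = Rz(yaw) Ry(pitch) Rx(roll)).
In Python, from workcell import arm gives the robot as it stands.
- The arm moves only by the tool drive_tool, never from a script. Its argument "increments" is a list of rows, each an object of numbers: "fingers": the closure in counts, from 0 (fully open) to 255 (shut); "tx", "ty", "tz": the shift along the tool's x, y, z in mm; "twist": the turn about the tool's z in rad. In form: [{"fingers": .., "tx": .., "ty": .., "tz": .., "twist": ..}, ...]. A call has 1 to 12 rows; each row shifts and turns the commanded pose from where the row before left it, along the tool's axes as they then stand; what a row does not reach is not made up. A row lasts 1/10 s, in which the tool goes at most 50 mm and 8.59 degrees, less where a joint would pass 70% of its speed; a pose out of reach is approached as far as the arm can. A call is refused whole if a number of a shift passes 50 or a number of a turn 0.15, either way. A call with a gripper value outside its range is refused whole. The fingers move at their own pace and stop on an object; "newtons" is the grip in N (left out, the last holds). Time passes only in rows, so rows that do not move let the fingers close. It gives the time, the measured TCP pose, the force, the opening and the grip force at its end, in the units of the state.
- arm.get_obs(): the state, without advancing time (a new reading comes with each control period).
- arm.grab_frame(name): name is "side" or "top" or "wrist"; returns a dict with "img" (400x640x3 uint8, red, green, blue), "mtx" (3x3 intrinsics, pixels), "cam_to_world" (4x4, takes a point from camera to world coordinates); the wrist camera has in their place "mount" (4x4, takes a point from camera to tool coordinates, whose origin is the TCP and whose axes are the flange's). Camera axes: x right, y down, z forward; pixel columns grow to the right and rows downward; lengths in m; the calibration is good to about 2 mm. A picture is of the moment at which its call begins: read the wrist's pose just before it. There is no depth.
- arm.finish_job(): hands the job in; it is judged then, once.
The state is a dict: "time_s": time; "joint_pos": joint angles; "dq": joint speeds; "joint_efforts": joint torques, N m; "tool_pos": TCP position; "tool_rot": TCP orientation; "force": force on the tool from outside, world axes, zero at the start; "torque": the same for the moment, N m; "grip_width": finger opening in m; "grip_force": force on a finger pad.
Only numpy, scipy, OpenCV 4.12 (cv2) and the standard library are available. Lean on these libraries where they do the work, as an engineer would, in place of code of your own. Each camera call takes 0.05 s, during which the arm holds its last target. There are 200 camera calls.

## Task

Ring for the clerk by pressing the round call button all the way down with the fingertips and letting it come up again. Then show what you want: with the fingers pointing down, hold the fingertips one to five centimetres above the centre of the lid of the middle-height tub (of the three round white tubs on the black board) for two seconds, then in the same way above the centre of the scale's steel platter for two seconds, and finish while still pointing there. Nothing is to be picked up, and neither the goods and their board nor the scale may be touched or moved.

Things in the scene. Friction and masses are not known exactly. Their poses are not given: they have to be found in the camera images.
- call (a joint): travel of the call button: 0 up, 0.006 m fully down; it moves straight down against a spring (about 5 N at full travel) and springs back up when let go
- call_top (a point): centre of the top face of the call button, a round steel plunger 44 mm in diameter in a black housing; this point sinks with the button
- call_base: black round housing of the call button, 60 mm in diameter, 12 mm high (the button top stands 18 mm above the counter when up), fixed to the counter left or right of the board; origin at the centre of its underside, z up
- tub_middle: the tub to point at: round white plastic tub with flat lid, 85 mm high, 68 mm lid diameter, loose, standing on the black board in any of its three places; origin at the centre of its underside, z up
- tub_middle_lid (a point): centre of the top face of the middle-height tub's lid, 85 mm above its underside (105 mm above the counter)
- tub_low: the lowest tub, same shape, 50 mm high, 68 mm lid diameter, loose on the board; origin at the centre of its underside; leave alone
- tub_tall: the tallest tub, same shape, 120 mm high (its lid 140 mm above the counter), 68 mm lid diameter, loose on the board; origin at the centre of its underside; leave alone
- board: black display board fixed to the counter, 110 mm (its x) by 370 mm (its y) by 20 mm high; the three tubs stand in a row along its y axis about 120 mm apart; origin at the centre of its underside
- scale: grey portion scale fixed to the counter, on the other side of the board from the call button, 180 mm (its x) by 170 mm (its y), 65 mm high to the top of the platter; origin at the centre of its underside; not to be touched
- platter (a point): centre of the top face of the scale's flat steel platter (130 by 160 mm), 65 mm above the counter, 20 mm along the scale's +x from the scale's centre
- jar: jar with dark cap, 66 mm in diameter, 100 mm high, loose on the counter behind the board; origin at the centre of its underside; leave alone
- pack: clear-topped cookie pack, 110 by 130 mm, 53 mm high, loose on the counter beyond and right of the board; origin at the centre of its underside; leave alone
There are look-alikes about, which are no part of the job. Leave any green or orange look-alike of the tub_middle alone.

How it is judged (in metres and radians):
On the way, in this order (a step that is already met when the one before it is completed fails the run):
1. the call button is pressed down (4.5 mm or more) by the fingers (value of joint call above 0.0045 m and contact force between the fingers and call_base above 0.5 N), for 0.1 s.
2. the button is up again and the tool points down at the middle-height tub from just above its lid for 1.5 s (value of joint call below 0.002 m and horizontal distance between the grasp point and tub_middle_lid below 0.025 m and z of the grasp point in the frame of tub_middle_lid between 0.02 and 0.085 m and angle between the grasp point's own z axis and vertical above 2.3 rad), for 1.5 s.
3. the tool points down at the scale's platter from just above it for 1.5 s (value of joint call below 0.002 m and horizontal distance between the grasp point and platter below 0.035 m and z of the grasp point in the frame of platter between 0.02 and 0.085 m and angle between the grasp point's own z axis and vertical above 2.3 rad), for 1.5 s.
At the end, for the whole second after the job is handed in: Button up; TCP within 35 mm sideways of the platter centre and 20 to 85 mm above it (tips about 1 to 66 mm), fingers pointing down within about 45 degrees; tubs, jar and pack upright, still, within 10 mm of their start (all of step 3 and distance of each of tub_low, tub_middle, tub_tall, jar, pack from where it was at the start of the episode below 0.01 m and angle between each of tub_low, tub_middle, tub_tall, jar, pack's own z axis and vertical below 0.1 rad and linear speed of each of tub_low, tub_middle, tub_tall, jar, pack below 0.02 m/s); the robot touches nothing.
It fails at once if the robot touches a tub, the jar, the pack, the board or the scale (contact force between any of the fingers, the arm and tub_low above 0.5 N or contact force between any of the fingers, the arm and tub_middle above 0.5 N or contact force between any of the fingers, the arm and tub_tall above 0.5 N or contact force between any of the fingers, the arm and jar above 0.5 N or contact force between any of the fingers, the arm and pack above 0.5 N or contact force between any of the fingers, the arm and board above 0.5 N or contact force between any of the fingers, the arm and scale above 0.5 N).
It fails at once if a tub, the jar or the pack is moved, lifted or carried more than 10 mm (distance of any of tub_low, tub_middle, tub_tall, jar, pack from where it was at the start of the episode above 0.01 m).
It also fails if it takes over 54 s, if anything falls off the work surface, if the arm or the gripper's body presses on something with over 40 N, if the wrist force passes 120 N, or if a joint passes its speed limit or range.

## Working session

There is one attempt and no reset: what is moved stays moved. The work goes in short steps, Python scripts to look and compute and a tool call to move; the robot and the scene stay as the last step left them, time stands still between calls to the robot, and variables do not carry over. Pictures are saved under pics/ and viewed, at most 10 in all, crops included, and the job is handed in when it is done.

Besides the shell and the picture viewer there is one more tool, called after "Call:" as name(argument=value, ...), one argument or row to a line, values as JSON. drive_tool: Moves the arm, as the interface text tells. Its arguments: {"type":"object","properties":{"increments":{"type":"array","items":{"type":"object","properties":{"fingers":{"type":"number"},"tx":{"type":"number"},"ty":{"type":"number"},"tz":{"type":"number"},"twist":{"type":"number"}}}},"newtons":{"type":"number"}},"required":["increments"]}

```bash
mkdir -p pics
python3 - <<'E'
from workcell import arm
import cv2,pickle
o=arm.get_obs();print(o)
d={}
for n in("top","side"):
    f=arm.grab_frame(n);d[n]=f;cv2.imwrite(f"pics/{n}.png",f["img"][:,:,::-1]);print(f["mtx"],f["cam_to_world"])
pickle.dump(d,open("f.pkl","wb"))
E
```

```text
{'time_s': 0.0, 'joint_pos': array([ 7.21525742e+01,  5.26473562e+00,  7.05804411e+01, -2.28521227e-05,
        1.04266823e+02, -3.24951000e+00]), 'dq': array([ 0.06367982, -0.03289373,  0.01818649, -0.00793565, -0.03357485,
        0.02821917]), 'joint_efforts': array([-9.27548390e-04, -4.46467924e+01, -4.06437457e+01,  6.97579421e-02,
        2.93161743e-02, -1.61573830e-04]), 'tool_pos': array([0.15115299, 0.58038652, 0.24020402]), 'tool_rot': array([-1.79888179e+02, -6.32651433e-03,  1.65402072e+02]), 'force': array([ 0.17953057, -0.91810666, -0.64657791]), 'torque': array([-0.01859953, -0.01753762, -0.04412057]), 'grip_force': 0.0, 'grip_width': 0.08775369759500136}
[[429.7253852    0.         326.44480987]
 [  0.         429.7253852  202.08010988]
 [  0.           0.           1.        ]] [[ 0.01561357 -0.99025743  0.13837066  0.43094998]
 [-0.9998541  -0.01642172 -0.00470071  0.0055152 ]
 [ 0.0069272  -0.13827708 -0.99036936  1.3688933 ]
 [ 0.          0.          0.          1.        ]]
[[476.86462023   0.         316.64330782]
 [  0.         476.86462023 196.76226524]
 [  0.           0.           1.        ]] [[ 0.98328687 -0.08480243  0.16110704  0.40040626]
 [-0.18172498 -0.51104756  0.84012286 -1.10031191]
 [ 0.0110889  -0.85535896 -0.51791707  0.76649552]
 [ 0.          0.          0.          1.        ]]
```

View pics/top.png

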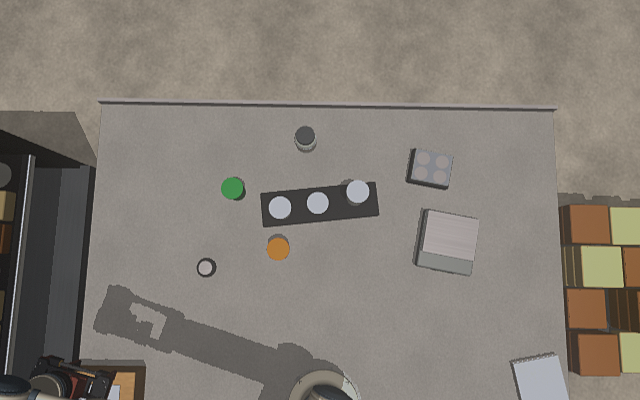

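View pics/side.png

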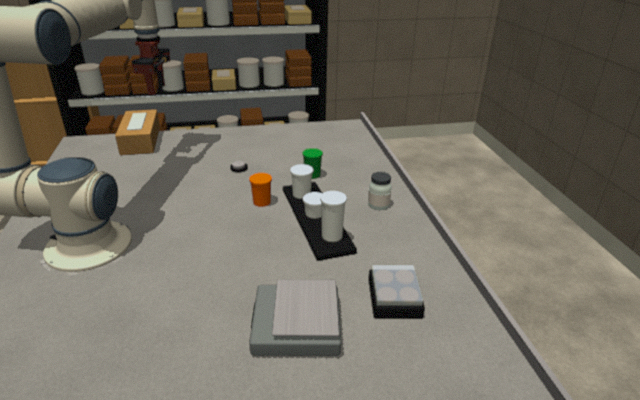

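The top view shows white tubs at (280,208), (318,203) and (358,191), the button at (206,267), and the platter at about (450,235). Look-alikes for the middle tub are the low white tub at (318,203), the tall one at (358,191), the green one at (232,188) and the orange one at (278,248). In the side view the far white tub at (302,180) is middle-height, with low at (314,205) and tall at (333,215), so I choose top (280,208). I'll check it in enlarged crops.

```bash
cat > h.py <<'E'
import numpy as np
def ray(f,uv,z):
    T=f["cam_to_world"];d=T[:3,:3]@np.linalg.solve(f["mtx"],[*uv,1]);c=T[:3,3]
    return c+d*(z-c[2])/d[2]
def proj(f,p):
    T=f["cam_to_world"];q=f["mtx"]@(T[:3,:3].T@(np.array(p)-T[:3,3]));return q[:2]/q[2]
E
python3 - <<'E'
import pickle,cv2,numpy as np
from h import *
d=pickle.load(open("f.pkl","rb"))
t=d["top"]["img"][:,:,::-1];s=d["side"]["img"][:,:,::-1]
a=cv2.resize(t[160:290,190:390],None,fx=4,fy=4,interpolation=3)
cv2.imwrite("pics/c1.png",a)
b=cv2.resize(s[140:260,220:360],None,fx=4,fy=4,interpolation=3)
c=cv2.resize(t[195:285,405:490],None,fx=5,fy=5,interpolation=3)[:480,:]
w=np.zeros((480,560+220,3),np.uint8);w[:,:560]=b;c=cv2.resize(c,(220,233));w[:233,560:]=c
cv2.imwrite("pics/c2.png",w)
for n,uv,z in(("btn",(206,267),.018),("mid",(280,208),.105),("low",(318,203),.07),("tall",(358,191),.14),("plat",(450,235),.065)):
    p=ray(d["top"],uv,z);print(n,p.round(3),"side px",proj(d["side"],p).round(1))
E
```

```text
btn [0.41  0.37  0.018] side px [238.6 163.9]
mid [0.588 0.137 0.105] side px [300.4 169. ]
low [0.609 0.025 0.07 ] side px [314.2 197.8]
tall [ 0.637 -0.091  0.14 ] side px [333.2 196.8]
plat [ 0.518 -0.377  0.065] side px [305.5 303.1]
```

View pics/c1.png

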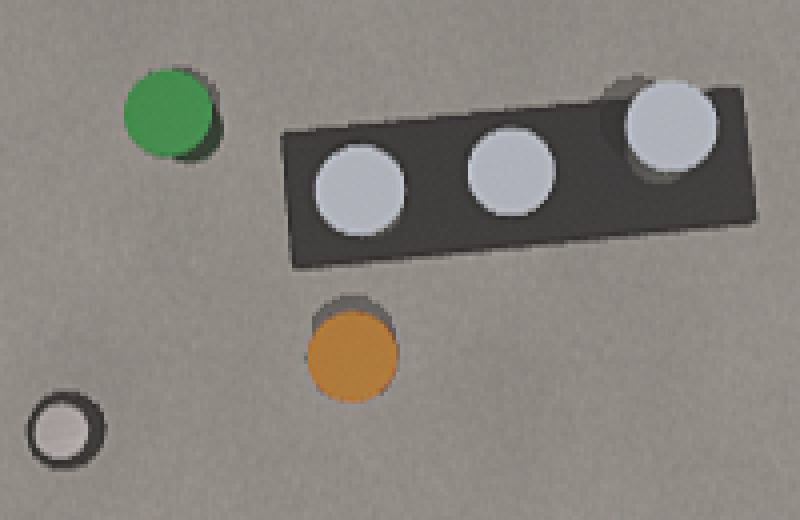

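View pics/c2.png

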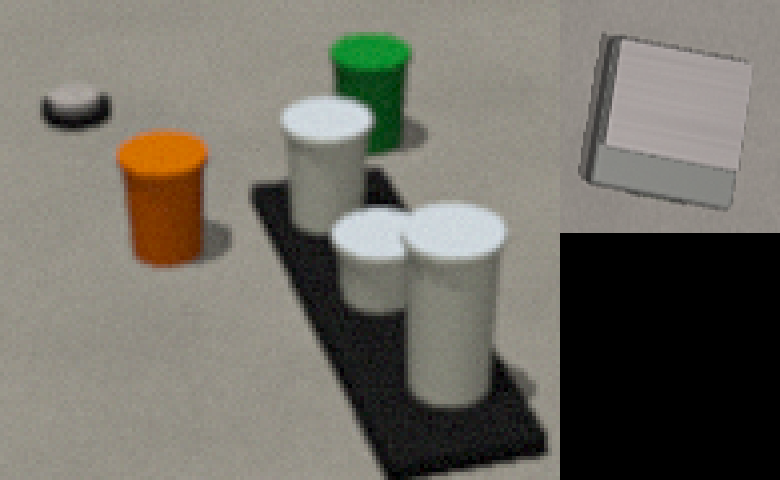

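The crops agree: the middle-height lid is at top (280,207.5) and side (302,169.5), against a prediction of (300.4,169). The button at top (205.5,267.7) and the platter centre at about (450.8,234.9) also match the side view. Targets are button (0.409,0.371), lid (0.588,0.137) and platter (0.518,-0.379). I'm moving above the button while closing the fingers.

Call:
drive_tool(
  increments=[
    {"fingers": 255,"tx": -25,"ty": -11.5,"tz": 11},
    {"fingers": 255,"tx": -25,"ty": -11.5,"tz": 11},
    {"fingers": 255,"tx": -25,"ty": -11.5,"tz": 11},
    {"fingers": 255,"tx": -25,"ty": -11.5,"tz": 11},
    {"fingers": 255,"tx": -25,"ty": -11.5,"tz": 11},
    {"fingers": 255,"tx": -25,"ty": -11.5,"tz": 11},
    {"fingers": 255,"tx": -25,"ty": -11.5,"tz": 11},
    {"fingers": 255,"tx": -25,"ty": -11.5,"tz": 11},
    {"fingers": 255,"tx": -25,"ty": -11.5,"tz": 11},
    {"fingers": 255,"tx": -25,"ty": -11.5,"tz": 11},
    {"fingers": 255,"tx": -26,"ty": -11,"tz": 11},
    {"fingers": 255,"tx": -26,"ty": -11,"tz": 11},
  ],
  newtons=10,
)

```text
validation failed for argument at $.in...
```

Call:
drive_tool(
  increments=[
    {"fingers": 255},
    {"fingers": 255},
    {"fingers": 255},
  ],
)

```text
validation failed for argument at $.in...
```

Run:
```python
from workcell import arm
import cv2,numpy as np
from scipy.spatial.transform import Rotation as R
from h import *
o=arm.get_obs();f=arm.grab_frame("wrist");print(o["time_s"],o["tool_pos"],o["tool_rot"],o["grip_width"])
T=np.eye(4);T[:3,:3]=R.from_euler("xyz",o["tool_rot"],degrees=True).as_matrix();T[:3,3]=o["tool_pos"]
f["cam_to_world"]=T@f["mount"];print(f["mount"].round(3))
print(proj(f,[.409,.371,.018]),proj(f,T[:3,3]+T[:3,2]*.019))
np.savez("w.npz",m=f["mtx"],c=f["cam_to_world"])
cv2.imwrite("pics/w1.png",f["img"][:,:,::-1])
```

```text
0.1 [0.15116794 0.58040853 0.24034302] [-1.79901340e+02 -5.59283854e-03  1.65401384e+02] 0.08753474964146456
[[ 0.001 -0.958 -0.287  0.082]
 [ 1.     0.001 -0.001  0.001]
 [ 0.002 -0.287  0.958 -0.143]
 [ 0.     0.     0.     1.   ]]
[223.26170019 383.34579485] [320.38438498 254.59008066]
```

View pics/w1.png

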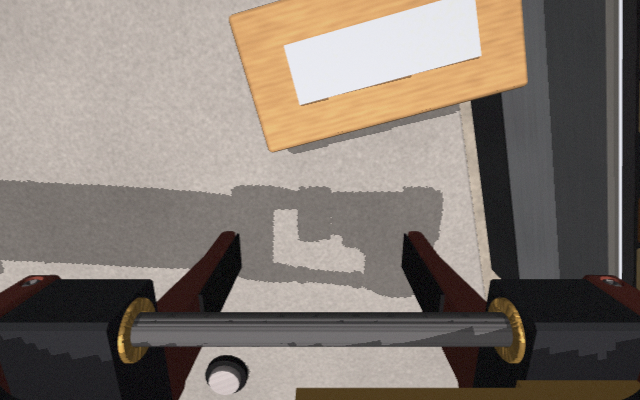

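The arm hasn't moved: both calls were refused at validation. Neither gave "twist", so I'll send complete rows. The wrist picture shows the button at (225,378), against a prediction of (223,383), which confirms its position.

Call:
drive_tool(
  increments=[
    {"fingers": 255,"tx": -25,"ty": -11.5,"tz": 11,"twist": 0},
    {"fingers": 255,"tx": -25,"ty": -11.5,"tz": 11,"twist": 0},
  ],
  newtons=10,
)

```text
time_s: 0.35
tool_pos: [0.1938, 0.5456, 0.2188]
tool_rot: [-180.0, 0.0, 165.5]
force: [-0.4, -0.3, 0.4]
grip_width: 0.0751
grip_force: 0.0
```

Complete rows are accepted.

Call:
drive_tool(
  increments=[
    {"fingers": 255,"tx": -25,"ty": -11.5,"tz": 11,"twist": 0},
    {"fingers": 255,"tx": -25,"ty": -11.5,"tz": 11,"twist": 0},
    {"fingers": 255,"tx": -25,"ty": -11.5,"tz": 11,"twist": 0},
    {"fingers": 255,"tx": -25,"ty": -11.5,"tz": 11,"twist": 0},
    {"fingers": 255,"tx": -25,"ty": -11.5,"tz": 11,"twist": 0},
    {"fingers": 255,"tx": -25,"ty": -11.5,"tz": 11,"twist": 0},
    {"fingers": 255,"tx": -25,"ty": -11.5,"tz": 11,"twist": 0},
    {"fingers": 255,"tx": -25,"ty": -11.5,"tz": 11,"twist": 0},
    {"fingers": 255,"tx": -26,"ty": -11,"tz": 11,"twist": 0},
    {"fingers": 255,"tx": -26,"ty": -11,"tz": 11,"twist": 0},
    {"fingers": 255,"tx": 0,"ty": 0,"tz": 0,"twist": 0},
    {"fingers": 255,"tx": 0,"ty": 0,"tz": 0,"twist": 0},
  ],
  newtons=10,
)

```text
time_s: 1.55
tool_pos: [0.4088, 0.3716, 0.1088]
tool_rot: [-180.0, -0.1, 165.3]
force: [0.3, 0.2, -0.4]
grip_width: 0.0004
grip_force: 0.0
```

Run:
```python
from workcell import arm
import cv2,numpy as np
from scipy.spatial.transform import Rotation as R
from h import *
o=arm.get_obs();f=arm.grab_frame("wrist");print(o["time_s"],o["tool_pos"],o["tool_rot"],o["grip_width"])
T=np.eye(4);T[:3,:3]=R.from_euler("xyz",o["tool_rot"],degrees=True).as_matrix();T[:3,3]=o["tool_pos"]
f["cam_to_world"]=T@f["mount"]
print(proj(f,[.409,.371,.018]),"tool err mm",(1000*T[:3,:3].T@(np.array([.409,.371,.018])-T[:3,3])).round(1))
cv2.imwrite("pics/w2.png",f["img"][:,:,::-1])
```

```text
1.55 [0.4088289  0.37162433 0.10883389] [-1.79959460e+02 -6.66826976e-02  1.65323224e+02] 0.0003671100913614424
[320.09287507 211.7083419 ] tool err mm [-0.4 -0.5 90.8]
```

View pics/w2.png

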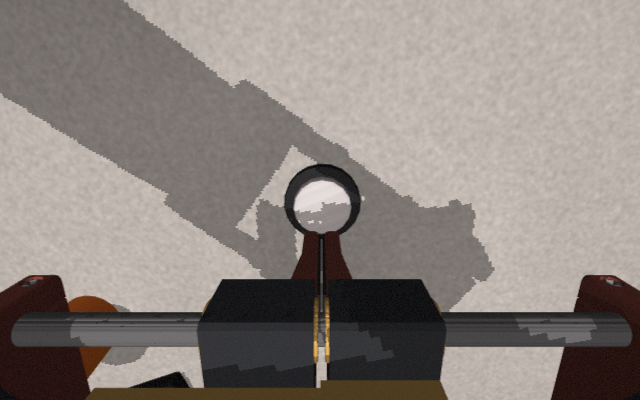

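The button plunger is at about (322,207), against a prediction of (320,212), so it's within 2 mm. Fingers are shut. Pressing: down 79 mm in total, slowly at the end.

Call:
drive_tool(
  increments=[
    {"fingers": 255,"tx": 1,"ty": 0,"tz": 20,"twist": 0},
    {"fingers": 255,"tx": 0,"ty": 0,"tz": 20,"twist": 0},
    {"fingers": 255,"tx": 0,"ty": 0,"tz": 18,"twist": 0},
    {"fingers": 255,"tx": 0,"ty": 0,"tz": 9,"twist": 0},
    {"fingers": 255,"tx": 0,"ty": 0,"tz": 4,"twist": 0},
    {"fingers": 255,"tx": 0,"ty": 0,"tz": 3,"twist": 0},
    {"fingers": 255,"tx": 0,"ty": 0,"tz": 3,"twist": 0},
    {"fingers": 255,"tx": 0,"ty": 0,"tz": 1,"twist": 0},
    {"fingers": 255,"tx": 0,"ty": 0,"tz": 1,"twist": 0},
    {"fingers": 255,"tx": 0,"ty": 0,"tz": 0,"twist": 0},
    {"fingers": 255,"tx": 0,"ty": 0,"tz": 0,"twist": 0},
    {"fingers": 255,"tx": 0,"ty": 0,"tz": 0,"twist": 0},
  ],
  newtons=10,
)

```text
time_s: 2.8
tool_pos: [0.4081, 0.3731, 0.0348]
tool_rot: [179.9, 0.0, 165.4]
force: [-9.9, -4.9, 19.2]
grip_width: 0.0008
grip_force: 9.4
```

Run:
```python
from workcell import arm
import cv2,numpy as np
o=arm.get_obs();print(o["time_s"],o["tool_pos"],o["force"],o["torque"])
w=arm.grab_frame("wrist")["img"][150:300,240:400,::-1];s=arm.grab_frame("side")["img"][140:180,215:265,::-1]
cv2.imwrite("pics/p.png",np.hstack([cv2.resize(w,(427,400),interpolation=3),cv2.resize(s,(370,400),interpolation=3)]))
```

```text
2.8 [0.40808845 0.37308221 0.03476383] [-9.90069059 -4.89663322 19.16970788] [-0.88820746  1.77112147  0.0248723 ]
```

View pics/p.png

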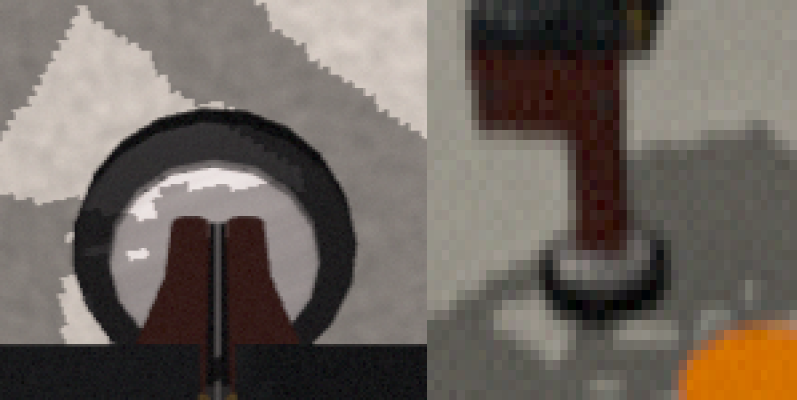

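The wrist crop shows both fingertips squarely on the plunger. The force of 19 N is well over the 5 N spring, but z reads higher than expected. I'll press 3 mm more and see whether it gives.

Call:
drive_tool(
  increments=[
    {"fingers": 255,"tx": 0,"ty": 0,"tz": 1,"twist": 0},
    {"fingers": 255,"tx": 0,"ty": 0,"tz": 1,"twist": 0},
    {"fingers": 255,"tx": 0,"ty": 0,"tz": 1,"twist": 0},
    {"fingers": 255,"tx": 0,"ty": 0,"tz": 0,"twist": 0},
    {"fingers": 255,"tx": 0,"ty": 0,"tz": 0,"twist": 0},
  ],
  newtons=10,
)

```text
time_s: 3.4
tool_pos: [0.4082, 0.3732, 0.0345]
tool_rot: [179.8, 0.1, 165.4]
force: [-14.5, -10.0, 32.1]
grip_width: 0.0005
grip_force: 16.3
```

It's stiff: z moved 0.3 mm for 13 N more, so the button is bottomed. I'll release part way to confirm the spring range.

Call:
drive_tool(
  increments=[
    {"fingers": 255,"tx": 0,"ty": 0,"tz": -4,"twist": 0},
    {"fingers": 255,"tx": 0,"ty": 0,"tz": -4,"twist": 0},
    {"fingers": 255,"tx": 0,"ty": 0,"tz": -2,"twist": 0},
    {"fingers": 255,"tx": 0,"ty": 0,"tz": 0,"twist": 0},
    {"fingers": 255,"tx": 0,"ty": 0,"tz": 0,"twist": 0},
  ],
  newtons=10,
)

```text
time_s: 3.9
tool_pos: [0.4086, 0.3726, 0.0377]
tool_rot: [179.9, 0.1, 165.4]
force: [0.5, 2.1, 3.4]
grip_width: 0.0009
grip_force: 1.6
```

The 3.4 N at 2.8 mm above the stop fits the spring, so the press is confirmed. Now up, over to the tub, and down over the lid.

Call:
drive_tool(
  increments=[
    {"fingers": 255,"tx": 0,"ty": 0,"tz": -30,"twist": 0},
    {"fingers": 255,"tx": 0,"ty": 0,"tz": -45,"twist": 0},
    {"fingers": 255,"tx": 0,"ty": 0,"tz": -45,"twist": 0},
    {"fingers": 255,"tx": 0,"ty": 0,"tz": -40,"twist": 0},
    {"fingers": 255,"tx": -23,"ty": -18,"tz": 0,"twist": 0},
    {"fingers": 255,"tx": -23,"ty": -18,"tz": 0,"twist": 0},
    {"fingers": 255,"tx": -23,"ty": -18,"tz": 0,"twist": 0},
    {"fingers": 255,"tx": -23,"ty": -18,"tz": 0,"twist": 0},
    {"fingers": 255,"tx": -23,"ty": -18,"tz": 0,"twist": 0},
    {"fingers": 255,"tx": -23,"ty": -18,"tz": 0,"twist": 0},
    {"fingers": 255,"tx": -23,"ty": -18,"tz": 0,"twist": 0},
    {"fingers": 255,"tx": -23,"ty": -18,"tz": 0,"twist": 0},
  ],
  newtons=10,
)

```text
time_s: 5.1
tool_pos: [0.5502, 0.1849, 0.1958]
tool_rot: [-179.9, -0.1, 165.4]
force: [-0.7, -0.9, 0.3]
grip_width: 0.0006
grip_force: 0.0
```

Call:
drive_tool(
  increments=[
    {"fingers": 255,"tx": -23,"ty": -18,"tz": 0,"twist": 0},
    {"fingers": 255,"tx": -26,"ty": -21,"tz": 0,"twist": 0},
    {"fingers": 255,"tx": 0,"ty": 0,"tz": 0,"twist": 0},
    {"fingers": 255,"tx": 0,"ty": 0,"tz": 0,"twist": 0},
  ],
  newtons=10,
)

```text
time_s: 5.5
tool_pos: [0.5872, 0.1357, 0.1958]
tool_rot: [-179.9, -0.1, 165.3]
force: [-0.3, -0.0, -0.1]
grip_width: 0.0005
grip_force: 0.0
```

```bash
cat > look.py <<'E'
import sys
from workcell import arm
import cv2,numpy as np
from scipy.spatial.transform import Rotation as R
from h import *
p=np.array([float(v) for v in sys.argv[2:5]])
o=arm.get_obs();f=arm.grab_frame("wrist");print(o["time_s"],o["tool_pos"],o["tool_rot"],o["force"])
T=np.eye(4);T[:3,:3]=R.from_euler("xyz",o["tool_rot"],degrees=True).as_matrix();T[:3,3]=o["tool_pos"]
f["cam_to_world"]=T@f["mount"]
print(proj(f,p),"tool err mm",(1000*T[:3,:3].T@(p-T[:3,3])).round(1))
cv2.imwrite(sys.argv[1],f["img"][:,:,::-1])
E
python3 look.py pics/w3.png .588 .137 .105
```

```text
5.5 [0.5871786  0.13565782 0.19581301] [-1.79933061e+02 -1.41877849e-01  1.65299936e+02] [-0.28250412 -0.04920533 -0.14974649]
[322.88423868 212.03513467] tool err mm [-0.7  1.6 90.8]
```

View pics/w3.png

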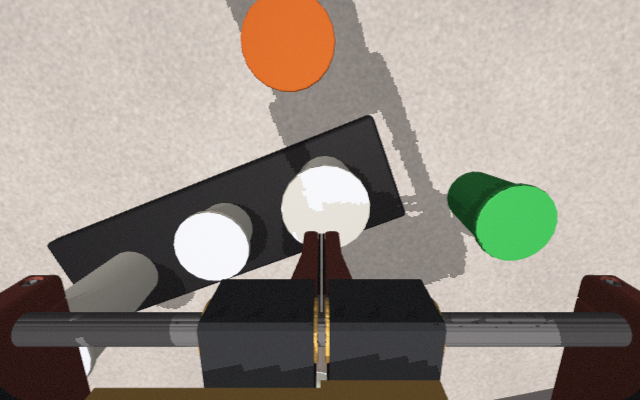

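The lid of the middle tub is centred at about (325,208), against a prediction of (323,212), so it's right under the tips. Lowering 42 mm and holding for over 2 s.

Call:
drive_tool(
  increments=[
    {"fingers": 255,"tx": 0,"ty": 2,"tz": 16,"twist": 0},
    {"fingers": 255,"tx": 0,"ty": 0,"tz": 16,"twist": 0},
    {"fingers": 255,"tx": 0,"ty": 0,"tz": 10,"twist": 0},
    {"fingers": 255,"tx": 0,"ty": 0,"tz": 0,"twist": 0},
    {"fingers": 255,"tx": 0,"ty": 0,"tz": 0,"twist": 0},
    {"fingers": 255,"tx": 0,"ty": 0,"tz": 0,"twist": 0},
    {"fingers": 255,"tx": 0,"ty": 0,"tz": 0,"twist": 0},
    {"fingers": 255,"tx": 0,"ty": 0,"tz": 0,"twist": 0},
    {"fingers": 255,"tx": 0,"ty": 0,"tz": 0,"twist": 0},
    {"fingers": 255,"tx": 0,"ty": 0,"tz": 0,"twist": 0},
    {"fingers": 255,"tx": 0,"ty": 0,"tz": 0,"twist": 0},
    {"fingers": 255,"tx": 0,"ty": 0,"tz": 0,"twist": 0},
  ],
  newtons=10,
)

```text
time_s: 6.75
tool_pos: [0.5878, 0.1383, 0.1553]
tool_rot: [-180.0, 0.0, 165.4]
force: [-0.4, -0.4, 0.8]
grip_width: 0.0003
grip_force: 0.0
```

Call:
drive_tool(
  increments=[
    {"fingers": 255,"tx": 0,"ty": 0,"tz": 0,"twist": 0},
    {"fingers": 255,"tx": 0,"ty": 0,"tz": 0,"twist": 0},
    {"fingers": 255,"tx": 0,"ty": 0,"tz": 0,"twist": 0},
    {"fingers": 255,"tx": 0,"ty": 0,"tz": 0,"twist": 0},
    {"fingers": 255,"tx": 0,"ty": 0,"tz": 0,"twist": 0},
    {"fingers": 255,"tx": 0,"ty": 0,"tz": 0,"twist": 0},
    {"fingers": 255,"tx": 0,"ty": 0,"tz": 0,"twist": 0},
    {"fingers": 255,"tx": 0,"ty": 0,"tz": 0,"twist": 0},
    {"fingers": 255,"tx": 0,"ty": 0,"tz": 0,"twist": 0},
    {"fingers": 255,"tx": 0,"ty": 0,"tz": 0,"twist": 0},
    {"fingers": 255,"tx": 0,"ty": 0,"tz": 0,"twist": 0},
    {"fingers": 255,"tx": 0,"ty": 0,"tz": 0,"twist": 0},
  ],
  newtons=10,
)

```text
time_s: 7.95
tool_pos: [0.5878, 0.1383, 0.1553]
tool_rot: [-180.0, 0.0, 165.4]
force: [-0.0, 0.1, 0.1]
grip_width: 0.0008
grip_force: 0.0
```

Call:
drive_tool(
  increments=[
    {"fingers": 255,"tx": 0,"ty": 0,"tz": -40,"twist": 0},
    {"fingers": 255,"tx": 0,"ty": 0,"tz": -40,"twist": 0},
    {"fingers": 255,"tx": -4,"ty": -32,"tz": 0,"twist": 0},
    {"fingers": 255,"tx": -4,"ty": -32,"tz": 0,"twist": 0},
    {"fingers": 255,"tx": -4,"ty": -32,"tz": 0,"twist": 0},
    {"fingers": 255,"tx": -4,"ty": -32,"tz": 0,"twist": 0},
    {"fingers": 255,"tx": -4,"ty": -32,"tz": 0,"twist": 0},
    {"fingers": 255,"tx": -4,"ty": -32,"tz": 0,"twist": 0},
    {"fingers": 255,"tx": -4,"ty": -32,"tz": 0,"twist": 0},
    {"fingers": 255,"tx": -4,"ty": -32,"tz": 0,"twist": 0},
    {"fingers": 255,"tx": -4,"ty": -32,"tz": 0,"twist": 0},
    {"fingers": 255,"tx": -4,"ty": -32,"tz": 0,"twist": 0},
  ],
  newtons=10,
)

```text
time_s: 9.15
tool_pos: [0.5456, -0.1827, 0.2355]
tool_rot: [-180.0, 0.0, 165.4]
force: [0.1, -0.4, -0.2]
grip_width: 0.0007
grip_force: 0.0
```

Call:
drive_tool(
  increments=[
    {"fingers": 255,"tx": -4,"ty": -33,"tz": 0,"twist": 0},
    {"fingers": 255,"tx": -4,"ty": -33,"tz": 0,"twist": 0},
    {"fingers": 255,"tx": -4,"ty": -33,"tz": 0,"twist": 0},
    {"fingers": 255,"tx": -4,"ty": -33,"tz": 0,"twist": 0},
    {"fingers": 255,"tx": -4,"ty": -33,"tz": 0,"twist": 0},
    {"fingers": 255,"tx": -3,"ty": -33,"tz": 0,"twist": 0},
    {"fingers": 255,"tx": 0,"ty": 0,"tz": 30,"twist": 0},
    {"fingers": 255,"tx": 0,"ty": 0,"tz": 30,"twist": 0},
    {"fingers": 255,"tx": 0,"ty": 0,"tz": 0,"twist": 0},
    {"fingers": 255,"tx": 0,"ty": 0,"tz": 0,"twist": 0},
  ],
  newtons=10,
)

```text
time_s: 10.15
tool_pos: [0.5181, -0.3786, 0.1753]
tool_rot: [180.0, -0.1, 165.4]
force: [-0.5, -0.7, 0.9]
grip_width: 0.0006
grip_force: 0.0
```

```bash
python3 look.py pics/w4.png .518 -.379 .065
```

```text
10.15 [ 0.51805354 -0.3785886   0.17526803] [ 1.79967482e+02 -7.09566342e-02  1.65406851e+02] [-0.50488678 -0.66090088  0.91344233]
[320.22665823 203.50530242] tool err mm [ -0.2  -0.5 110.3]
```

View pics/w4.png

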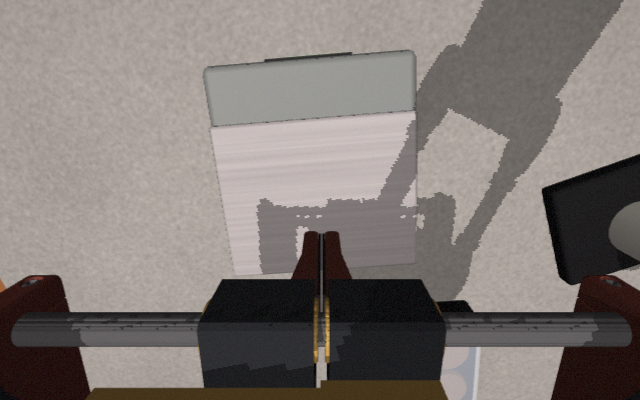

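The platter corners are at about (211,127), (415,111), (416,263) and (234,275). The diagonals cross near (321,199), against a prediction of (320,203), so it's centred. Lowering 60 mm and holding.

Call:
drive_tool(
  increments=[
    {"fingers": 255,"tx": 0,"ty": 0,"tz": 20,"twist": 0},
    {"fingers": 255,"tx": 0,"ty": 0,"tz": 20,"twist": 0},
    {"fingers": 255,"tx": 0,"ty": 0,"tz": 12,"twist": 0},
    {"fingers": 255,"tx": 0,"ty": 0,"tz": 8,"twist": 0},
    {"fingers": 255,"tx": 0,"ty": 0,"tz": 0,"twist": 0},
    {"fingers": 255,"tx": 0,"ty": 0,"tz": 0,"twist": 0},
    {"fingers": 255,"tx": 0,"ty": 0,"tz": 0,"twist": 0},
    {"fingers": 255,"tx": 0,"ty": 0,"tz": 0,"twist": 0},
    {"fingers": 255,"tx": 0,"ty": 0,"tz": 0,"twist": 0},
    {"fingers": 255,"tx": 0,"ty": 0,"tz": 0,"twist": 0},
    {"fingers": 255,"tx": 0,"ty": 0,"tz": 0,"twist": 0},
    {"fingers": 255,"tx": 0,"ty": 0,"tz": 0,"twist": 0},
  ],
  newtons=10,
)

```text
time_s: 11.4
tool_pos: [0.5182, -0.3788, 0.1153]
tool_rot: [-180.0, -0.0, 165.4]
force: [0.3, -0.2, -0.2]
grip_width: 0.0008
grip_force: 0.0
```

Call:
drive_tool(
  increments=[
    {"fingers": 255,"tx": 0,"ty": 0,"tz": 0,"twist": 0},
    {"fingers": 255,"tx": 0,"ty": 0,"tz": 0,"twist": 0},
    {"fingers": 255,"tx": 0,"ty": 0,"tz": 0,"twist": 0},
    {"fingers": 255,"tx": 0,"ty": 0,"tz": 0,"twist": 0},
    {"fingers": 255,"tx": 0,"ty": 0,"tz": 0,"twist": 0},
    {"fingers": 255,"tx": 0,"ty": 0,"tz": 0,"twist": 0},
    {"fingers": 255,"tx": 0,"ty": 0,"tz": 0,"twist": 0},
    {"fingers": 255,"tx": 0,"ty": 0,"tz": 0,"twist": 0},
    {"fingers": 255,"tx": 0,"ty": 0,"tz": 0,"twist": 0},
    {"fingers": 255,"tx": 0,"ty": 0,"tz": 0,"twist": 0},
    {"fingers": 255,"tx": 0,"ty": 0,"tz": 0,"twist": 0},
    {"fingers": 255,"tx": 0,"ty": 0,"tz": 0,"twist": 0},
  ],
  newtons=10,
)

```text
time_s: 12.6
tool_pos: [0.5183, -0.3788, 0.1154]
tool_rot: [180.0, -0.0, 165.4]
force: [0.2, -0.1, -0.2]
grip_width: 0.0004
grip_force: 0.0
```

Call:
drive_tool(
  increments=[
    {"fingers": 255,"tx": 0,"ty": 0,"tz": 0,"twist": 0},
    {"fingers": 255,"tx": 0,"ty": 0,"tz": 0,"twist": 0},
    {"fingers": 255,"tx": 0,"ty": 0,"tz": 0,"twist": 0},
    {"fingers": 255,"tx": 0,"ty": 0,"tz": 0,"twist": 0},
  ],
  newtons=10,
)

```text
time_s: 13.0
tool_pos: [0.5182, -0.3788, 0.1153]
tool_rot: [180.0, -0.0, 165.4]
force: [-0.6, -0.2, 0.6]
grip_width: 0.0006
grip_force: 0.0
```

```bash
python3 -c "
from workcell import arm
o=arm.get_obs();p=o['tool_pos'];print(p,o['force'])
if abs(p[2]-.115)<.01: print(arm.finish_job())"
```

```text
[ 0.51824015 -0.37883728  0.11532181] [-0.61329677 -0.23619204  0.63966215]
the job is handed in; nothing more can be done
None
```

I pressed the call button to its stop and let it up, held over the middle tub's lid and then the platter for about 2 s each, and handed the job in at 13 s still pointing at the platter; the hand-in returned no verdict.

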